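# Lock the rotor drive

### The arm

A 7-joint arm with a two-finger parallel gripper is mounted at the origin on the work surface. World frame = base frame: x ahead of the robot, y to its left, z up, the work surface at z = 0. Lengths are in m, angles in rad, forces in N, time in s.
With the tool pointing down it reaches from about 0.425 to 0.95 m from the base axis. Payload 4.7 kg.
Tool frame: the origin (TCP) lies between the finger pads; the fingertips stand 25 mm ahead of it and the grasp point (between the pads) lies 6 mm ahead of it; x points along the fingers, z is the direction in which the jaws open and shut, and the axes are right-handed (so a half turn about x gives the same grasp; the last joint's range is limited). The gripper opens to 85 mm and grips with 20 to 120 N. Pads are 22 mm wide; open, the fingers measure 114 mm over their backs; the gripper's body (76 mm by 85 mm) begins 54 mm behind the grasp point. The pads swing forward as they close: fully open they stand 13 mm farther back than shut.
Start: joints at [1.293, 0.469, -0.049, 1.532, 0.024, 1.141, -0.082], TCP at [0.166, -0.654, 0.256] pointing down, gripper open.
Joint ranges: [-2.59, 2.59], [-0.33, 1.99], [-1.39, 1.29], [0.1, 2.45], [-1.04, 4.18], [0.21, 1.99], [-2.66, 2.66]. Speed limits (rad/s): [2.57, 2.57, 3.14, 3.14, 3.14, 3.14, 3.14].

### API

Orientations are given as a 3x3 rotation matrix whose columns are the frame's x, y, z axes.
In Python, from rig import * gives the robot as it stands. Calls block until the motion is done:
- movep(position, orientation): joint-space move of the TCP to a pose.
- move_l(position, attitude=None, feed=0.15, until_force=None): straight line of the TCP; attitude=None keeps the orientation; feed is the mean speed in m/s. With until_force (N) it stops when the force on the tool has changed by that much, and returns True; else False.
- move_joints(angles): joint-space move.
- command_gripper(opening, newtons=None): finger opening in m; newtons is the grip in N (None keeps the last); returns when the fingers have stopped.
- sleep(seconds).
- inverse_kinematics(position, orientation): joint angles nearest the present ones, or None.
- sense(): the state.
- camera(name): name is "side" or "top" or "wrist"; returns (picture, depth): 420x560x3 uint8, red, green, blue; 420x560 float32, m along the optical axis (not along the pixel's ray), 0 where there is no reading.
- camera_params(name): a dict with "K" (3x3 intrinsics, pixels), "dist" ([k1, k2, p1, p2, k3] as OpenCV has them; the pictures are not rectified), "position" and "rotation" of the camera in the world; the wrist camera has in their place "tool_from_camera" (4x4, takes a point from camera to tool coordinates, whose origin is the TCP and whose axes are the tool frame's). Camera axes: x right, y down, z forward; pixel columns grow to the right and rows downward; lengths in m; the calibration is good to about 2 mm. A picture is of the moment at which its call begins: read the wrist's pose just before it. camera_params takes no time and is no camera call.
A pose or a line that the arm cannot do raises Unreachable and nothing moves.
- finish_job(): hands the job in, once; it reports no verdict.
The state is a dict: "time_s": time; "joint_pos": joint angles; "qd": joint speeds; "joint_efforts": joint torques, N m; "position": TCP position; "tcp_rot": TCP orientation; "wrist_force": force on the tool from outside, world axes, zero at the start; "ft_torque": the same for the moment, N m; "finger_gap": finger opening in m.
Only numpy, scipy, OpenCV 4.12 (cv2) and the standard library are available. Lean on these libraries where they do the work, as an engineer would, in place of code of your own. Each camera call takes 0.05 s, during which the arm holds its last target.

### The job

Lock this tube-rotor drive so that its rotor can be changed: with a fingertip on one of its pegs, turn the slotted disc until the deep slot faces the lock bar, then push the bar along its guide, by its tail, until it is fully home against the floor of the slot. Only push: do not lift the bar out of its guide, and leave everything else on the deck and the bench standing where it is.

Things in the scene. Friction and masses are not known exactly. Their poses are not given: they have to be found in the camera images.
- unit: The rotor drive base: a fixed white housing 180 mm (its x) by 320 mm (its y) with a flat deck 50 mm above the bench. Origin on the bench, 30 mm in +y from the housing's middle; z up. The disc's axle stands at (0, +60 mm). The bar slides along the y axis (x = 0), towards +y to lock.
- lock_disc (a joint): Angle of the disc about its vertical axle, rad, growing anticlockwise seen from above. At 0 (and at plus or minus 6.283, a full turn) the deep slot faces the bar squarely. It turns freely either way beyond a full turn, needs about 1.5 N sideways at a peg, and stays where it is left.
- disc_center (a point): Centre of the disc's top face, on the axle, 73 mm above the bench (23 mm above the deck). The plain aluminium disc is 120 mm across and 20 mm thick. Its rim has one deep slot, 20 mm wide, running in to 34 mm from the axle, and two wide shallow recesses only 8 mm deep (about 27 mm wide) that do not take the bar.
- slot_mouth (a point): Middle of the deep slot's mouth at the disc's rim, 60 mm from the axle, at mid-thickness; turns with the disc. It must come to gate.
- gate (a point): Fixed point on the housing where the bar's centre line meets the rim of the disc, 61 mm above the bench. In the frame of the housing, the bar's guide is an open-topped channel of two dark walls, 16 mm high above the deck, 17 mm apart inside (37 mm over the outsides), from y = -84 to y = -12 mm; the deck is free from there back to y = -190 mm.
- peg_a (a point): Centre of the top of one of the two upright steel pegs on the disc: 12 mm across, rising 28 mm above the disc's top face, 42 mm from the axle, a quarter turn anticlockwise (seen from above) from the slot. Made to be pushed sideways with a finger.
- peg_b (a point): The same for the other peg, opposite the first across the axle.
- bar_center (a point): Centre of the lock bar: a loose steel bar about 0.27 kg, 120 mm long (its y), 14 mm wide, 22 mm high, lying on the deck in the open-topped guide, with a rounded nose at its +y end (towards the disc) and a flat tail at its -y end. Its centre is 61 mm above the bench. It slides with 1 to 3 N.
- bar_tail (a point): Middle of the bar's flat tail face, 60 mm behind its centre and 11 mm above the deck: the face to push on.
- bar_home (a point): Fixed point on the housing where the bar's centre lies when the bar is fully home, its nose on the floor of the slot (94 mm behind the axle in the housing's y).
- vial: Bystander, leave alone: a small clear capped glass vial, 22 mm across, 42 mm tall, standing on the deck of the housing beside the bar's tail; origin under its middle.
- reagent: Bystander, leave alone: an amber bottle, 48 mm across, 95 mm tall, on the bench; origin under its middle.
- tip_box: Bystander, leave alone: a pipette tip box with a clear lid, 85 x 120 x 70 mm, on the bench; origin under its middle.
- jar: Bystander, leave alone: a white jar with a blue cap, 52 mm across, 65 mm tall, on the bench; origin under its middle.
- tube_rack: Bystander, leave alone: a blue rack of microtubes, 80 x 160 x 46 mm, on the bench; origin under its middle.
- marker: Bystander, leave alone: a marker pen, 135 mm long, 13 mm thick, lying on the bench; origin under its middle.
- pipette: Bystander, leave alone: a hand pipette lying on the bench, about 280 mm long, 28 mm thick; origin under its middle.
Things that resemble listed ones, but are neither listed nor needed, are in the scene too. Of the things like the part that bears bar_center, leave any that is pink; of the rest the smaller one is meant.

How it is judged:
By the outcome, as a careful person would: the job done as asked, in the order asked, and still so for the second after the job is handed in, with the robot touching nothing.
It also fails if it takes over 54 s, if anything falls off the work surface, if the arm or the gripper's body presses on something with over 40 N, if the wrist force passes 120 N, or if a joint passes its speed limit or range.

## Working session

There is one attempt and no reset: what is moved stays moved. The work goes in short steps, each a Python script; the robot and the scene stay as the last script left them, time stands still between calls to the robot, and variables do not carry over. Pictures are saved under pics/ and viewed, and the job is handed in when it is done.

```bash
mkdir -p pics; ls; python3 - <<'E'
from rig import *
import cv2,numpy as np
for n in ["top","side"]:
    p,d=camera(n); cv2.imwrite(f"pics/{n}0.png",p[:,:,::-1]); np.savez(f"pics/{n}0.npz",p=p,d=d)
    c=camera_params(n); print(n,c)
print(sense()["time_s"])
E
```

```text
pics
top {'K': array([[529.80781793,   0.        , 286.52166761],
       [  0.        , 529.80781793, 210.95857101],
       [  0.        ,   0.        ,   1.        ]]), 'dist': array([-0.19947297,  0.        ,  0.        ,  0.        ,  0.        ]), 'position': array([ 0.35896806, -0.03123636,  1.19650759]), 'rotation': array([[-0.02401854, -0.97919374,  0.20150119],
       [-0.99970502,  0.0242519 , -0.0013109 ],
       [-0.00360316, -0.20147323, -0.97948739]])}
side {'K': array([[488.98361272,   0.        , 276.85792337],
       [  0.        , 488.98361272, 209.59162926],
       [  0.        ,   0.        ,   1.        ]]), 'dist': array([-0.10325415,  0.        ,  0.        ,  0.        ,  0.        ]), 'position': array([0.27529086, 0.79765364, 0.60738121]), 'rotation': array([[-0.94558496, -0.14282374,  0.29235332],
       [-0.32477866,  0.46869177, -0.82149062],
       [-0.01969523, -0.8717393 , -0.489574  ]])}
0.1
```

View pics/top0.png

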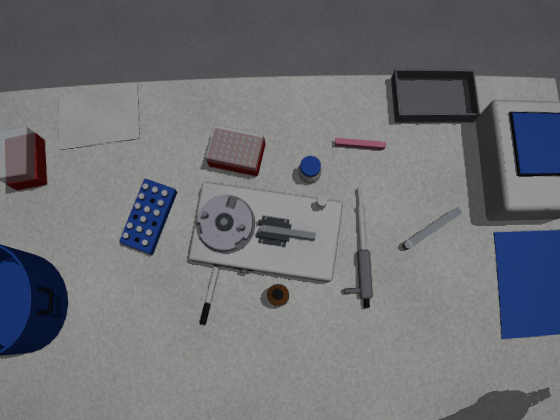

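View pics/side0.png

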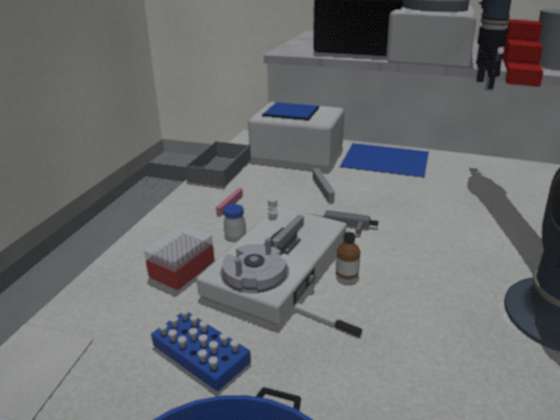

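```bash
python3 - <<'E'
import cv2
p=cv2.imread("pics/top0.png")
cv2.imwrite("pics/top0c.png",cv2.resize(p[175:290,180:350],None,fx=4.7,fy=4.7,interpolation=cv2.INTER_CUBIC))
p=cv2.imread("pics/side0.png")
cv2.imwrite("pics/side0c.png",cv2.resize(p[190:320,190:370],None,fx=4.4,fy=4.4,interpolation=cv2.INTER_CUBIC))
E
```

```text
(no output)
```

View pics/top0c.png

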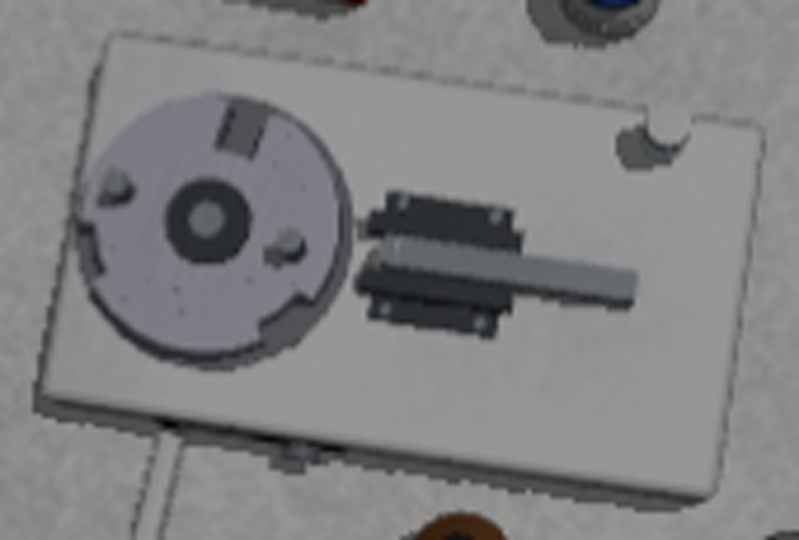

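View pics/side0c.png

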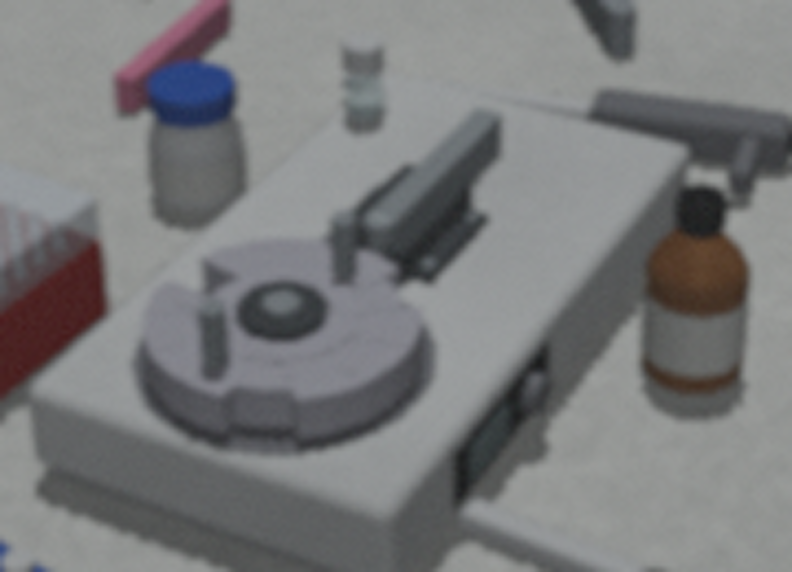

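```bash
cat > h.py <<'E'
import cv2,numpy as np
from rig import *
def ray(n,u,v):
    c=camera_params(n); q=cv2.undistortPoints(np.array([[[u,v]]],float),c["K"],c["dist"])[0,0]
    return c["position"],c["rotation"]@np.array([q[0],q[1],1.])
def atz(n,u,v,z):
    p,r=ray(n,u,v); return p+r*(z-p[2])/r[2]
def cloud(n,d):
    c=camera_params(n); H,W=d.shape
    g=np.stack(np.meshgrid(np.arange(W),np.arange(H)),-1).reshape(-1,1,2).astype(float)
    q=cv2.undistortPoints(g,c["K"],c["dist"])[:,0]
    P=np.c_[q,np.ones(len(q))]*d.reshape(-1,1)
    return (P@c["rotation"].T+c["position"]).reshape(H,W,3)
def tr(crop,o,f): return ((crop[0]+.5)/f-.5+o[0],(crop[1]+.5)/f-.5+o[1])
E
python3 - <<'E'
from h import *
f=np.load("pics/top0.npz"); C=cloud("top",f["d"])
T=lambda x,y:tr((x,y),(180,175),4.7)
for nm,x,y,z in [("hub",207,219,None),("pegA",116,180,.101),("pegB",289,238,.101),("slotfloor",237,150,.073),("slotL",222,97,.073),("slotR",270,104,.073),("discL",78,215,.073),("discR",341,225,.073),("discT",212,95,.073),("discB",205,355,.073),
 ("tailT",638,271,.072),("tailB",633,297,.072),("noseT",386,236,.072),("cTL",110,37,.05),("cTR",762,128,.05),("cBR",716,495,.05),("cBL",42,395,.05),("vialtop",668,125,.092),("hubtop",207,219,.08)]:
    u,v=T(x,y); a=C[int(round(v)),int(round(u))]
    print(nm,np.round([u,v],1),"depth",np.round(a,4), "atz",np.round(atz("top",u,v,z),4) if z else "")
# peg/bar heights
Z=C[...,2]
print(np.round(Z[218:230,195:254:3]*1000).astype(int))
E
```

```text
hub [223.6 221.2] depth [0.5698 0.1021 0.0806] atz 
pegA [204.3 212.9] depth [0.5846 0.1427 0.0991] atz [0.5844 0.1418 0.101 ]
pegB [241.1 225.2] depth [0.5561 0.0635 0.1038] atz [0.556  0.0636 0.101 ]
slotfloor [230.  206.5] depth [0.6074 0.0926 0.0475] atz [0.603  0.0898 0.073 ]
slotL [226.8 195.2] depth [0.6341 0.0989 0.0513] atz [0.6284 0.0968 0.073 ]
slotR [237.1 196.7] depth [0.629  0.0766 0.051 ] atz [0.6244 0.0744 0.073 ]
discL [196.2 220.4] depth [0.5797 0.1686 0.0481] atz [0.5741 0.1638 0.073 ]
discR [252.2 222.5] depth [0.5705 0.0434 0.0572] atz [0.5666 0.042  0.073 ]
discT [224.7 194.8] depth [0.6351 0.1038 0.0476] atz [0.6295 0.1015 0.073 ]
discB [223.2 250.1] depth [0.5109 0.1079 0.0523] atz [0.5078 0.1049 0.073 ]
tailT [315.4 232.3] depth [ 0.5429 -0.093   0.0704] atz [ 0.542  -0.0936  0.072 ]
tailB [314.3 237.8] depth [ 0.5296 -0.0903  0.0719] atz [ 0.53   -0.0909  0.072 ]
noseT [261.7 224.8] depth [0.5606 0.0208 0.0726] atz [0.5611 0.0214 0.072 ]
cTL [203.  182.5] depth [0.6662 0.1535 0.0489] atz [0.6648 0.1533 0.05  ]
cTR [341.7 201.8] depth [ 0.6245 -0.1626 -0.006 
[... 916 characters left out ...]
1   81   75   80   83   77   78   73
    74  101   75   75   72   59]
 [  52   48   74   72   78   74   77   77   75   79   80   77   78   76
    72  104   98   76   74   59]
 [  49   51   75   71   70   76   71   74   74   78   78   76   76   74
    72   99  103   75   68   56]
 [  46   51   77   73   73   77   74   76   77   80   75   75   75   73
    74   97  102   72   71   52]
 [  45   51   70   72   73   72   75   70   75   75   78   74   72   76
    73  104   99   73   72   49]
 [  50   53   72   72   73   72   74   74   76   80   76   77   75   71
    72   96   96   70   72   50]
 [  48   53   73   73   73   73   70   75   82   76   75   71   77   72
    73   76   81   74   69   49]]
```

```bash
cat >> h.py <<'E'
AX=np.array([.5702,.1027]); YAW=np.deg2rad(-9.8)
def R(push,s=1):
    y=np.array([push[0],push[1],0.])*s; x=np.array([0,0,-1.]); return np.c_[x,y,np.cross(x,y)]
def pegpose(deg,gap,z,s=1):   # finger face gap behind peg at angle deg, pushing clockwise
    f=np.deg2rad(deg); pd=np.array([np.sin(f),-np.cos(f)])
    c=AX+.042*np.array([np.cos(f),np.sin(f)])-(.017+gap)*pd
    return np.r_[c,z],R(pd,s)
E
python3 - <<'E'
from h import *
np.set_printoptions(precision=2,suppress=True)
u=np.array([-np.sin(YAW),np.cos(YAW)])
for s in (1,-1):
    for a in (-110,-150,-190): print(s,a,inverse_kinematics(*pegpose(a,.008,.108,s)))
    print("bar",inverse_kinematics(np.r_[AX-u*.23,.085],R(u,s)))
E
```

```text
1 -110 [ 0.41  0.62 -0.79  1.86  0.56  0.89  0.57]
1 -150 [ 0.42  0.58 -0.81  1.94  0.56  0.86 -0.16]
1 -190 [ 0.43  0.59 -0.89  1.98  0.6   0.86 -0.96]
bar [ 0.57  0.54 -0.54  1.97  0.4   0.74 -0.38]
-1 -110 [ 0.17  0.53 -0.44  1.88  0.31  0.8  -2.36]
-1 -150 [-0.85  0.61  0.92  2.01 -0.65  0.85 -2.18]
-1 -190 [ 0.6   0.75 -1.18  1.97  0.83  1.02  1.98]
bar [-0.61  0.77  1.11  2.04 -0.89  0.93 -2.32]
```

```bash
python3 - <<'E'
from h import *
command_gripper(0.0,40)
p,r=pegpose(-110,.008,.17); movep(p,r)
print(sense()["time_s"],sense()["position"],sense()["finger_gap"])
p[2]=.108
print(move_l(p,r,feed=.08,until_force=8))
s=sense();print(s["time_s"],s["position"],s["wrist_force"])
for n in ("side","top"):
    im,d=camera(n); cv2.imwrite(f"pics/{n}1.png",im[:,:,::-1])
    x0,y0=(180,180) if n=="side" else (170,150)
    cv2.imwrite(f"pics/{n}1c.png",cv2.resize(im[y0:y0+140,x0:x0+190,::-1],None,fx=4.2,fy=4.2,interpolation=cv2.INTER_CUBIC))
E
```

```text
3.7667 [0.57956127 0.0535014  0.16985083] -0.00015846085163799458
False
4.6917 [0.57970742 0.05498418 0.10841247] [0.00430996 0.07508595 0.26128902]
```

View pics/side1c.png

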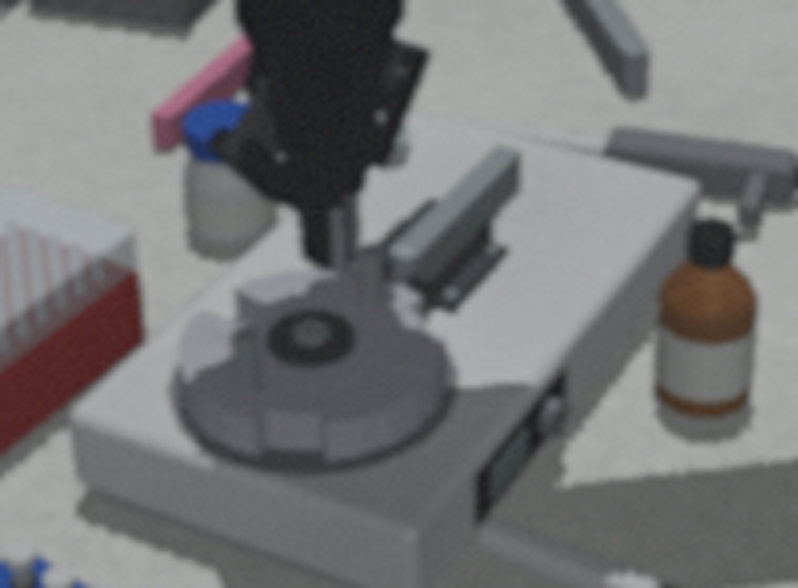

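View pics/top1c.png

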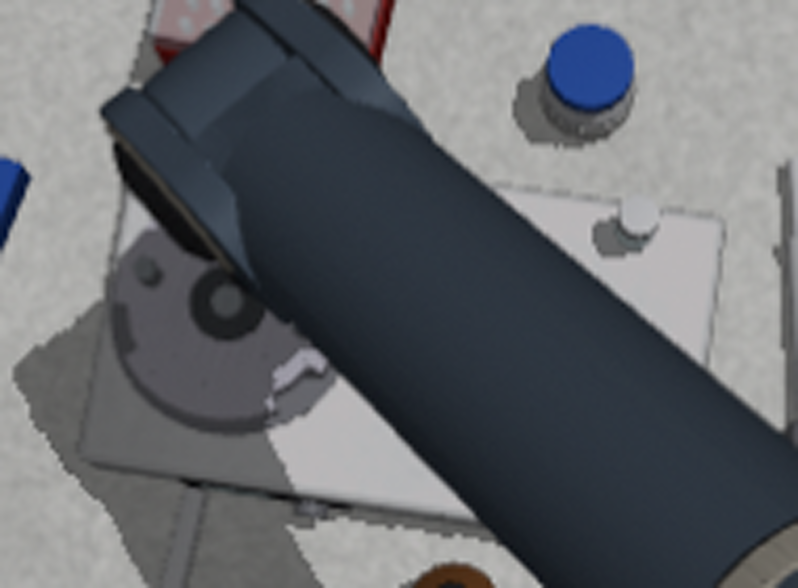

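```bash
python3 - <<'E'
from h import *
p,r=pegpose(-110,0,.108); move_l(p,r,feed=.04); print(sense()["wrist_force"])
for a in np.linspace(-110,-186,11)[1:]:
    p,r=pegpose(a,0,.108); move_l(p,r,feed=.05); s=sense(); print(round(a,1),s["time_s"],np.round(s["wrist_force"],1),np.round(s["position"]-p,4))
p,r=pegpose(-186,.006,.108); move_l(p,r,feed=.06)
p[2]=.17; move_l(p,r,feed=.15)
for n in ("side","top","wrist"):
    im,d=camera(n); cv2.imwrite(f"pics/{n}2.png",im[:,:,::-1]); np.savez(f"pics/{n}2.npz",p=im,d=d)
    x0,y0=(180,180) if n=="side" else (170,150)
    cv2.imwrite(f"pics/{n}2c.png",cv2.resize(im[y0:y0+140,x0:x0+190,::-1],None,fx=4.2,fy=4.2,interpolation=cv2.INTER_CUBIC))
E
```

```text
[-0.17852263 -0.42770379  0.09387181]
-117.6 5.425 [ 0.3 -0.4  0.7] [-0.0001  0.0001  0.0001]
-125.2 5.7083 [ 0.2  0.8 -0.8] [-0.      0.0001  0.    ]
-132.8 5.9917 [ 0.3 -0.2  0.1] [-0.      0.0001 -0.    ]
-140.4 6.275 [-0.  -0.   0.4] [-0.0001  0.0001 -0.0001]
-148.0 6.5583 [ 0.6 -0.1  0.6] [-0.0001  0.0001 -0.0001]
-155.6 6.8417 [0.5 0.7 0. ] [-0.      0.0002 -0.0001]
-163.2 7.125 [0.4 0.9 0.8] [-0.      0.0001 -0.0001]
-170.8 7.4083 [ 0.1 -0.2 -0.2] [-0.      0.0002 -0.    ]
-178.4 7.6917 [0.  0.3 0.2] [ 0.      0.0001 -0.    ]
-186.0 7.975 [-0.2  0.7 -0.3] [ 0.      0.0002 -0.    ]
```

View pics/side2c.png

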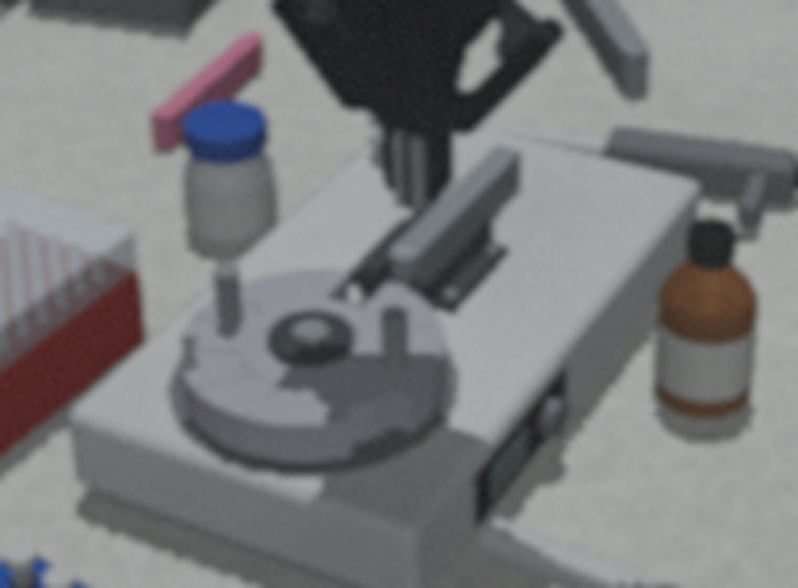

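View pics/top2c.png

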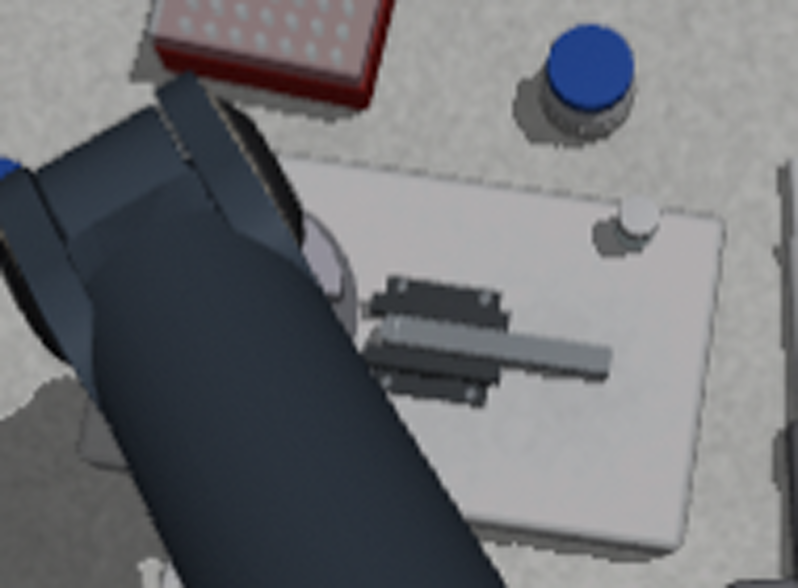

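View pics/wrist2.png

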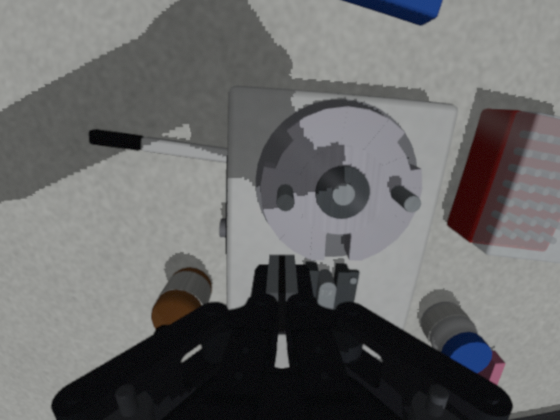

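```bash
python3 - <<'E'
from h import *
A=atz("side",*tr((228,266),(180,180),4.2),.101); B=atz("side",*tr((396,312),(180,180),4.2),.101)
m=(A+B)/2; d=A-B; print(A,B,m,np.hypot(*d[:2]),np.rad2deg(np.arctan2(d[1],d[0])))
# tool move aside: high retract position
s=sense(); p=np.array(s["position"]); print(p)
q=np.array([.45,-.20,.20]); movep(q,R(np.array([-np.sin(YAW),np.cos(YAW)])))
im,dd=camera("top"); cv2.imwrite("pics/top3.png",im[:,:,::-1]); np.savez("pics/top3.npz",p=im,d=dd)
cv2.imwrite("pics/top3c.png",cv2.resize(im[175:290,180:350,::-1],None,fx=4.7,fy=4.7,interpolation=cv2.INTER_CUBIC))
print(sense()["time_s"])
E
```

```text
[0.61365258 0.09375366 0.101     ] [0.52924193 0.10556642 0.101     ] [0.57144726 0.09966004 0.101     ] 0.08523320220977514 -7.966461222480158
[0.52523336 0.08390866 0.16877484]
10.125
```

View pics/top3c.png

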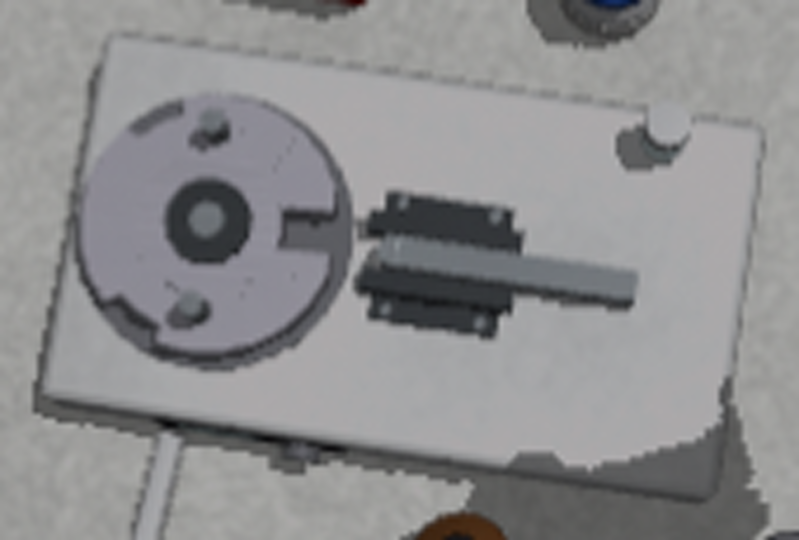

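```bash
python3 - <<'E'
import cv2
p=cv2.imread("pics/top3.png")
cv2.imwrite("pics/top3d.png",cv2.resize(p[192:256,194:272],None,fx=9,fy=9,interpolation=cv2.INTER_CUBIC))
E
```

```text
(no output)
```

View pics/top3d.png

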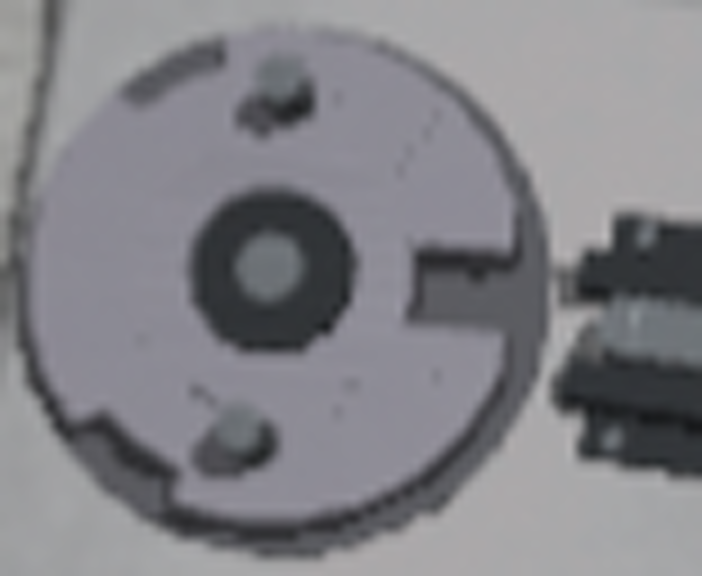

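```bash
python3 - <<'E'
from h import *
T=lambda x,y,z:atz("top",*tr((x,y),(194,192),9),z)
A=T(284,76,.101);B=T(243,428,.101); d=A-B; print(A,B,(A+B)/2,np.hypot(*d[:2]),np.rad2deg(np.arctan2(d[1],d[0])))
h=T(269,266,.081); print("hub",h)
c=[T(*q,.073) for q in ((520,248),(505,337),(415,245),(407,320))]
m=(c[0]+c[1])/2-np.r_[AX,0]; print(c,np.rad2deg(np.arctan2(m[1],m[0])))
for i,j in((2,0),(3,1)):
  e=c[j]-c[i]; print(np.rad2deg(np.arctan2(e[1],e[0])))
U=lambda x,y,z:atz("top",*tr((x,y),(180,175),4.7),z)
t=(U(638,271,.072)+U(633,297,.072))/2; e=t[:2]-AX; print("tail",t,np.rad2deg(np.arctan2(e[1],e[0])))
E
```

```text
[0.61136015 0.09730202 0.101     ] [0.52751274 0.10702208 0.101     ] [0.56943644 0.10216205 0.101     ] 0.08440893217284483 -6.612531890269392
hub [0.56954548 0.10327557 0.081     ]
[array([0.57400097, 0.04370059, 0.073     ]), array([0.55241594, 0.04753963, 0.073     ]), array([0.57534711, 0.06897392, 0.073     ]), array([0.55710061, 0.07102395, 0.073     ])] -96.98320633108578
-93.04888649975622
-101.28131893209722
tail [ 0.53601306 -0.09225475  0.072     ] -99.9461649683068
```

```bash
python3 - <<'E'
from h import *
p,r=pegpose(-186,.008,.17); movep(p,r)
p[2]=.108; move_l(p,r,feed=.1)
for a in (-186,-189.2):
    p,r=pegpose(a,0,.108); move_l(p,r,feed=.04)
p,r=pegpose(-189.2,.008,.108); move_l(p,r,feed=.06)
p[2]=.17; move_l(p,r)
q=np.array([.45,-.20,.20]); movep(q,R(np.array([-np.sin(YAW),np.cos(YAW)])))
im,dd=camera("top"); cv2.imwrite("pics/top4.png",im[:,:,::-1])
cv2.imwrite("pics/top4d.png",cv2.resize(im[192:256,194:272,::-1],None,fx=9,fy=9,interpolation=cv2.INTER_CUBIC))
print(sense()["time_s"])
E
```

```text
14.6583
```

View pics/top4d.png

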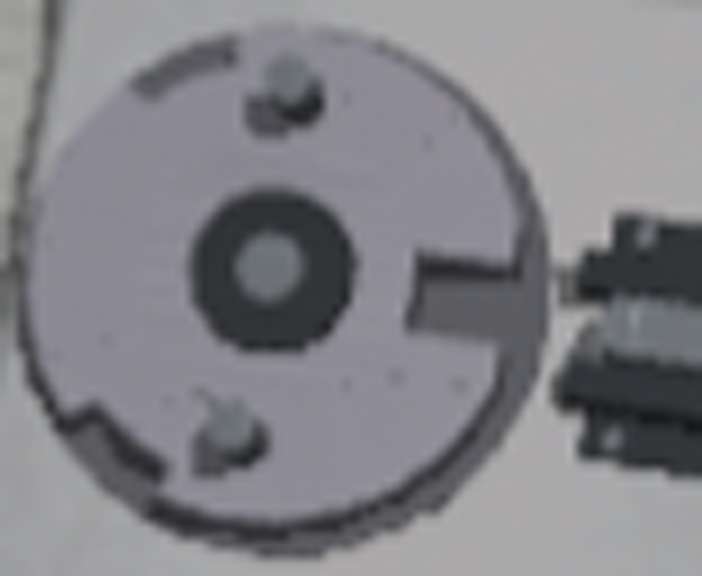

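```bash
python3 - <<'E'
from h import *
u=np.array([-np.sin(YAW),np.cos(YAW)]); AX2=np.array([.5696,.1025])
r=R(u); P=lambda k,z: np.r_[AX2-u*k,z]
movep(P(.222,.14),r)
print(move_l(P(.222,.081),r,feed=.08,until_force=8))
s=sense();print(s["time_s"],s["position"],s["wrist_force"])
def back(): 
    s=sense(); return np.dot(AX2-np.array(s["position"])[:2],u),np.round(s["wrist_force"],1),s["time_s"]
print(move_l(P(.190,.081),r,feed=.05,until_force=10),back())
print(move_l(P(.161,.081),r,feed=.04,until_force=14),back())
E
```

```text
False
16.1333 [ 0.53220435 -0.11611143  0.08126175] [-0.10062957  0.70468024 -0.00090615]
False (np.float64(0.18953641348264472), array([-0.3, -1. , -0.1]), 16.925)
False (np.float64(0.16441433303519862), array([-2.7, -7.6,  3.3]), 17.8)
```

```bash
python3 - <<'E'
from h import *
u=np.array([-np.sin(YAW),np.cos(YAW)]); AX2=np.array([.5696,.1025])
r=R(u); P=lambda k,z: np.r_[AX2-u*k,z]
def back(): 
    s=sense(); return np.dot(AX2-np.array(s["position"])[:2],u),np.round(s["wrist_force"],1),s["time_s"]
print(back())
print(move_l(P(.156,.081),r,feed=.02,until_force=15),back())
move_l(P(.19,.081),r,feed=.08); move_l(P(.19,.17),r)
movep(np.array([.45,-.20,.20]),r)
im,dd=camera("top"); cv2.imwrite("pics/top5.png",im[:,:,::-1])
cv2.imwrite("pics/top5c.png",cv2.resize(im[175:290,180:350,::-1],None,fx=4.7,fy=4.7,interpolation=cv2.INTER_CUBIC))
im,dd=camera("side"); cv2.imwrite("pics/side5.png",im[:,:,::-1])
cv2.imwrite("pics/side5c.png",cv2.resize(im[190:320,190:370,::-1],None,fx=4.4,fy=4.4,interpolation=cv2.INTER_CUBIC))
print(sense()["time_s"])
E
```

```text
(np.float64(0.16441433303519862), array([-2.7, -7.6,  3.3]), 17.8)
False (np.float64(0.16416362968607393), array([ -4.8, -17.6,   6.4]), 18.2)
20.2583
```

View pics/top5c.png

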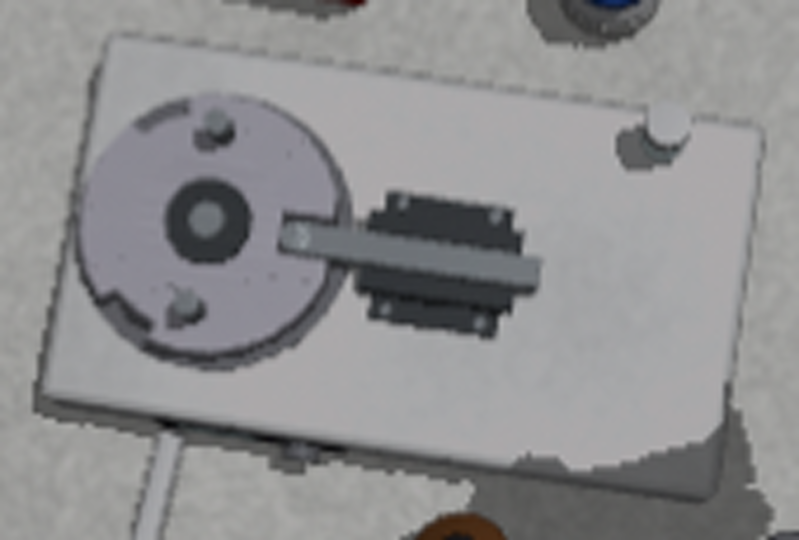

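View pics/side5c.png

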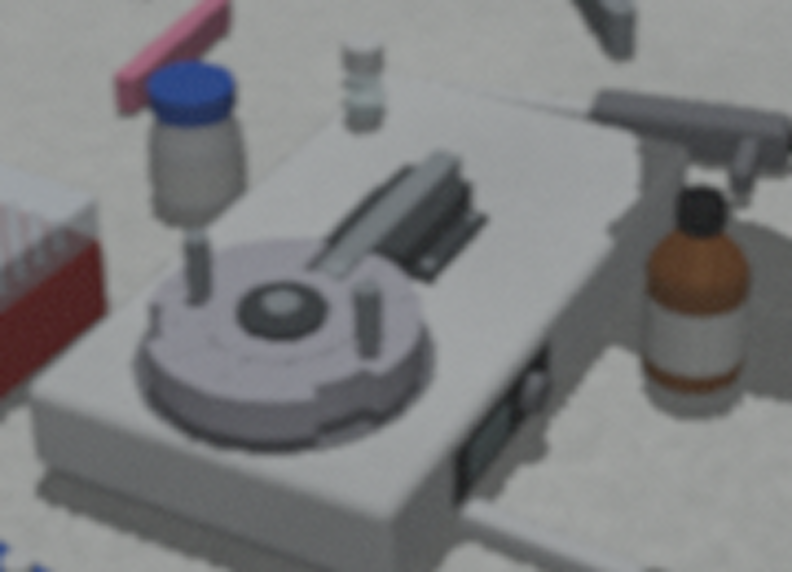

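View pics/top5.png

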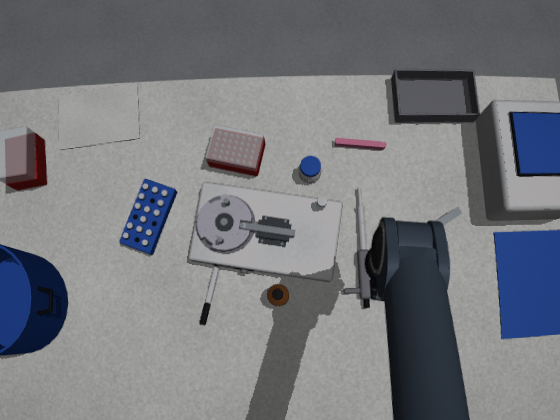

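```bash
python3 - <<'E'
from rig import *
finish_job()
E
```

```text
the job is handed in; nothing more can be done
```

The drive is locked: the deep slot faces the bar, and the bar is fully home against the floor of the slot. I handed the job in at about 20 s. It reported no verdict.

- **Choice of bar:** I took the bar in the guide (top picture, about pixel 287,234). I left the pink bar (360,143) and the larger grey one on the bench (432,228).
- **Disc:** I pushed peg_b clockwise with the closed fingertips, about 80° in all. The first push stopped about 3° short on purpose, and I finished it after looking again. The peg line then read about -9.5°, against a target of about -9.8°.
- **Bar:** I pushed it by its tail. It stopped dead with the fingers 164 mm behind the axle, where 165 mm was expected. A further press raised the force to about 18 N and moved it only 0.3 mm.
- **Last pictures:** The bar's nose lies at the slot floor. The vial, bottle, jar, tip box, rack and marker stand where they were. The arm partly hid the pipette in the last top view, but nothing pointed to contact with it. The arm was clear of everything.

No check failed. The small disagreements, about 2 mm in the axle position and under 0.5° in the angles, are within the calibration.

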